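# Open the spray canister with the odd thread and prime its nozzle

### The arm

A 6-joint arm with a two-finger parallel gripper is mounted at the origin on a cart in front of the work surface, level with it; the furniture and walls round the work are solid. World frame = base frame: x ahead of the robot, y to its left, z up, the work surface at z = 0. Lengths are in mm, angles in rad, forces in N, time in s.
With the tool pointing down it reaches from about 300 to 875 mm from the base axis. Payload 4.2 kg.
Tool frame: the origin (TCP) lies at the very end of the fingers, on their centre line; the grasp point (between the pads) lies 19 mm behind it; z points along the fingers, y is the line along which they close (so a half turn about z gives the same grasp; the last joint's range is limited). The gripper opens to 85 mm and grips with 20 to 120 N. Pads are 22 mm wide; open, the fingers measure 114 mm over their backs; the gripper's body (76 mm by 85 mm) begins 54 mm behind the grasp point. The pads swing forward as they close: fully open they stand 13 mm farther back than shut.
Start: joints at [-1.196, 0.32, 1.565, -0, 1.257, -0.02], TCP at [221.163, -530.781, 231.338] pointing down, gripper open.
Joint ranges: [-3.11, 3.11], [-0.84, 2.01], [0.21, 2.61], [-1.34, 4.49], [0.05, 2.63], [-2.56, 2.56]. Speed limits (rad/s): [2.57, 2.57, 3.14, 3.14, 3.14, 3.14].

### API

Orientations are given as [roll, pitch, yaw] about the fixed x, y, z axes, in that order (R = Rz(yaw) Ry(pitch) Rx(roll)).
In Python, from bench import robot, viewer, read_state gives the robot as it stands (robot), with the cameras (viewer) and the readings as plain functions.
- The arm moves only by the shell command python3 shift.py 'ROWS' [OPENING] [FORCE]. ROWS is a JSON list of rows, 1 to 5 of them, each of 6 numbers: dx, dy, dz in mm, then a rotation vector rx, ry, rz in rad; each row shifts and turns the commanded pose from where the row before left it, along the tool's axes as they then stand; what a row does not reach is not made up. A row lasts 1/12 s, in which the tool goes at most 41.7 mm and 0.125 rad, less where a joint would pass 70% of its speed; a pose out of reach is approached as far as the arm can. OPENING is the finger opening in mm, set as the command begins (- or left out keeps the last). The fingers move at their own pace and stop on an object; FORCE is the grip in N (left out, the last holds). Time passes only in rows, so rows that do not move let the fingers close. It prints the time, the measured TCP pose, the force, the opening and the grip force at its end.
- read_state(): the state, without advancing time (a new reading comes with each control period).
- viewer.get_image(name): name is "side" or "top" or "wrist"; returns a dict with "img" (420x560x3 uint8, red, green, blue), "fx", "fy", "cx", "cy" (pixels), "k1" (the pictures are not rectified: a ray, as slopes to the right and down, at radius r is drawn at 1 + k1 r^2 times it, then the intrinsics apply), "R" (3x3) and "t" (3): a world point X has camera coordinates R X + t. Camera axes: x right, y down, z forward; pixel columns grow to the right and rows downward; lengths in mm; the calibration is good to about 2 mm. A picture is of the moment at which its call begins. There is no depth.
- robot.hand_in(): hands the job in; it is judged then, once.
The state is a dict: "t": time; "joint_positions": joint angles; "dq": joint speeds; "joint_efforts": joint torques, N m; "position": TCP position; "eef_rot": TCP orientation; "force": force on the tool from outside, world axes, zero at the start; "torque": the same for the moment, N m; "gripper_width": finger opening in mm; "gripper_force": force on a finger pad.
Only numpy, scipy, OpenCV 4.12 (cv2) and the standard library are available. Lean on these libraries where they do the work, as an engineer would, in place of code of your own. Each camera call takes 0.05 s, during which the arm holds its last target. There are 200 camera calls.

### The job

Make the clamped spray canister ready for use. Its orange guard cap is on a part-turn thread that may be right-handed or left-handed: feel which way it comes loose, take it off and lower it gently into the steel tray so that it stands upright, open end down. Then press the canister's white nozzle all the way down, let it spring back, and leave the bottles around the work standing where they are.

Things in the scene. Friction and masses are not known exactly. Their poses are not given: they have to be found in the camera images.
- canister: White spray canister with a blue band, 66 mm in diameter, clamped in a dark steel bench holder (plate 104 x 104 mm) that is bolted down and cannot move. Origin: on the worktop under the canister's axis; z up. Its flat shoulder is 100 mm up; on it stand the neck (29 mm in diameter, two thread claws) and, on top, the nozzle.
- guard_cap: Orange round guard cap with fine ribs and a white line across its top, 60 mm in diameter, 80 mm high, 0.1 kg, hollow, open end down; a loose part once unscrewed. At the start it sits on the canister's shoulder and hides the nozzle. Origin: centre of its open rim; z up along its axis, flat top at z = 80 mm. Grip it across the diameter from above, about 60 mm above its rim.
- nozzle_top (a point): Centre of the top face of the white nozzle (23 mm in diameter), on the canister's axis, 160 mm above the worktop when not pressed; hidden under the cap at the start.
- nozzle (a joint): How far the nozzle is pressed down, m: 0 at rest, 0.008 fully down. A spring pushes it back: about 1 N at rest, 6 N fully down.
- tray: Loose shallow stainless steel instrument tray, 130 mm (x) by 180 mm (y), walls 28 mm high and 4 mm thick, flat floor 4 mm thick, 0.5 kg, standing on the worktop. Origin: centre of its underside, z up; y along its length.
- wash_bottle: White squeeze wash bottle with red top and bent spout, 65 mm in diameter, 218 mm high; bystander. Origin on its underside, 27 mm from the axis of its body, which lies toward its +y.
- drop_blue: Small dropper bottle with a blue collar, 22 mm in diameter, 77 mm high; bystander. Origin: centre of its underside.
- drop_yellow: Small dropper bottle with a yellow collar, 22 mm in diameter, 77 mm high; bystander. Origin: centre of its underside.
- cap_seat (a point): Centre of the canister's shoulder, 100 mm above the worktop, where the cap's rim sits. The loosening direction (clockwise or anticlockwise from above) changes from run to run and cannot be seen. The wrong way, the cap meets a hard stop after 0.1 to 0.4 rad (moment about the axis past 0.3 N m); turning on only makes the fingers slip round it or strains the thread.
- claws (a point): On the canister's axis, 120 mm above the worktop, level with the top of the thread claws. The right way, the cap turns almost freely, is clear of the claws when turned by 0.75 rad and stays clear until 2.3 rad; then it lifts straight up, 65 mm to clear the nozzle. A cap not loosened lifts only 3 mm before the claws hold it.

How it is judged (in metres and radians):
On the way, in this order (a step that is already met when the one before it is completed fails the run):
1. the guard cap is off: its rim is above the top of the nozzle (height (world z) of guard_cap above 0.162 m), for 0.1 s.
2. the cap stands upright on the floor of the tray, released (z of guard_cap in the frame of tray between 0.002 and 0.009 m and x of guard_cap in the frame of tray between -0.06 and 0.06 m and y of guard_cap in the frame of tray between -0.085 and 0.085 m and angle between guard_cap's own z axis and vertical below 0.15 rad and contact force between the fingers and guard_cap below 0.1 N), for 0.2 s.
3. the nozzle is pressed down at least 6 of its 8 mm (value of joint nozzle above 0.006 m), for 0.05 s.
At the end, for the whole second after the job is handed in: The guard cap stands upright (within 0.15 rad), released and at rest, flat on the floor of the steel tray, and the nozzle has been pressed and is back up (within 1.5 mm of rest) (value of joint nozzle below 0.0015 m and z of guard_cap in the frame of tray between 0.002 and 0.009 m and x of guard_cap in the frame of tray between -0.06 and 0.06 m and y of guard_cap in the frame of tray between -0.085 and 0.085 m and angle between guard_cap's own z axis and vertical below 0.15 rad and linear speed of guard_cap below 0.02 m/s); the robot touches nothing.
It fails at once if the cap is let fall: it moves faster than 0.5 m/s while the fingers do not hold it (a drop of more than about 12 mm) (contact force between the fingers and guard_cap below 0.05 N and linear speed of guard_cap above 0.5 m/s).
It fails at once if a bystander bottle is knocked over or pushed more than 40 mm (distance of any of wash_bottle, drop_blue, drop_yellow from where it was at the start of the episode above 0.04 m or angle between any of wash_bottle, drop_blue, drop_yellow's own z axis and vertical above 0.6 rad).
It also fails if it takes over 58 s, if anything falls off the work surface, if the arm or the gripper's body presses on something with over 40 N, if the wrist force passes 120 N, or if a joint passes its speed limit or range.

## Working session

There is one attempt and no reset: what is moved stays moved. The work goes in short steps, Python scripts to look and compute and a shell command to move; the robot and the scene stay as the last step left them, time stands still between calls to the robot, and variables do not carry over. Pictures are saved under pics/ and viewed, at most 10 in all, crops included, and the job is handed in when it is done.

```bash
ls; mkdir -p pics
python3 - <<'E'
from bench import robot, viewer, read_state
import cv2,pickle
s=read_state();print(s)
for n in("side","top"):
    d=viewer.get_image(n);pickle.dump(d,open(f"pics/{n}0.pkl","wb"));cv2.imwrite(f"pics/{n}0.png",d["img"][:,:,::-1])
    print(n,d["fx"],d["k1"],(-d["R"].T@d["t"]))
E
```

```text
bench.py
pics
shift.py
{'t': 0.0, 'joint_positions': array([-1.19598005e+00,  3.20281486e-01,  1.56570074e+00, -1.59328846e-05,
        1.25737994e+00, -2.00096063e-02]), 'dq': array([-9.22979182e-04, -2.15957746e-04,  7.74613275e-04, -1.66957470e-03,
        2.06560463e-03,  4.44070387e-05]), 'joint_efforts': array([-1.27253781e-03, -4.15532291e+01, -2.34163320e+01, -2.56414260e-04,
        8.04973970e-03, -1.46271151e-05]), 'position': array([ 220.98645018, -530.31531815,  230.47980489]), 'eef_rot': array([-3.13982319e+00, -2.02600153e-05,  3.94830789e-01]), 'force': array([-0.09073889,  0.45249327,  0.56460217]), 'torque': array([ 0.04621727, -0.01186757, -0.02934752]), 'gripper_force': 0.0, 'gripper_width': 85.75101959862768}
side 388.33606247836605 -0.05291771953956843 [604.40621027 858.94101214 631.05487626]
top 424.7946148616325 -0.10149697933779164 [485.95369712 185.25746889 964.20917015]
```

View pics/side0.png

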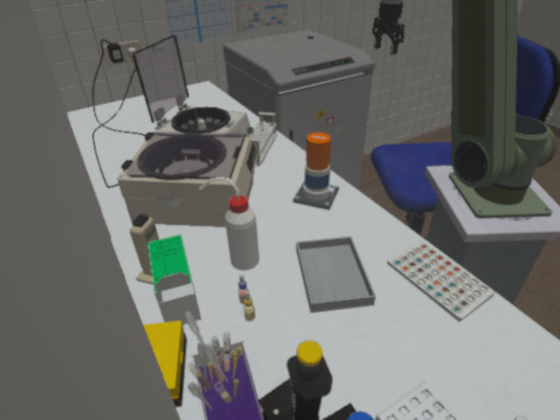

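View pics/top0.png

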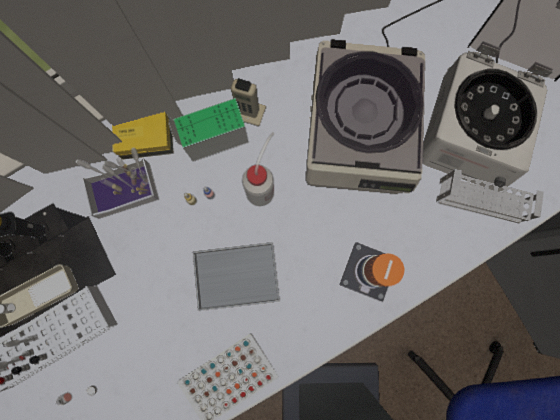

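Side view: cap at about (318,150), tray about (334,272), wash bottle (240,235), droppers (243,288) and (250,305). Top view: cap top with its white line about (389,269), holder plate (370,271), tray corners about (193,250), (274,243), (279,301), (199,308), wash bottle (258,180).

```bash
cat > h.py <<'E'
import numpy as np,cv2,pickle
from bench import robot, viewer, read_state
from scipy.spatial.transform import Rotation as Ro
def ray(d,uv):
    K=np.array([[d["fx"],0,d["cx"]],[0,d["fy"],d["cy"]],[0,0,1.]])
    p=cv2.undistortPoints(np.array([[uv]],float),K,np.array([d["k1"],0,0,0.]))[0,0]
    return -d["R"].T@d["t"], d["R"].T@np.r_[p,1]
def plane(d,uv,z):
    o,v=ray(d,uv);return o+v*(z-o[2])/v[2]
def proj(d,X):
    K=np.array([[d["fx"],0,d["cx"]],[0,d["fy"],d["cy"]],[0,0,1.]])
    return cv2.projectPoints(np.array([X],float),cv2.Rodrigues(d["R"])[0],d["t"],K,np.array([d["k1"],0,0,0.]))[0][0,0]
def orange(d,hi=14):
    h=cv2.cvtColor(d["img"],cv2.COLOR_RGB2HSV)
    m=cv2.inRange(h,(3,150,100),(hi,255,255))
    n,l,s,c=cv2.connectedComponentsWithStats(m); i=1+np.argmax(s[1:,4]);return (l==i).astype(np.uint8),s[i]
def togo(target,yaw=None):
    s=read_state();M=Ro.from_euler('xyz',s["eef_rot"])
    print("pos",s["position"].round(1),"rpy",s["eef_rot"].round(3),"tool d",M.inv().apply(np.array(target)-s["position"]).round(1))
E
python3 - <<'E'
from h import *
T=pickle.load(open("pics/top0.pkl","rb"));S=pickle.load(open("pics/side0.pkl","rb"))
for d in(T,S):
    m,s=orange(d);print("orange",s)
m,s=orange(T)
hull=cv2.convexHull(cv2.findContours(m,0,2)[0][0])
print(cv2.fitEllipse(hull))
# white line
x,y,w,h,_=s;sub=T["img"][y:y+h,x:x+w].astype(int)
wm=(sub[:,:,2]>130);yy,xx=np.nonzero(wm*(cv2.erode(cv2.morphologyEx(m,cv2.MORPH_CLOSE,np.ones((9,9))),np.ones((5,5)))[y:y+h,x:x+w]));print("line",xx.mean()+x,yy.mean()+y,len(xx))
c=(xx.mean()+x,yy.mean()+y);print(plane(T,c,180))
g=cv2.cvtColor(T["img"],cv2.COLOR_RGB2HSV)
# tray corners at rim
for c in[(193,250),(274,243),(279,301),(199,308)]:print("tray",plane(T,c,28))
for c in[(360,242),(341,285),(385,301)]:print("plate",plane(T,c,5))
print("wash",plane(T,(257,176),180)); print("drop",plane(T,(190,198),70),plane(T,(208,191),70))
def crop(d,x,y,w,h,k,n):cv2.imwrite(n,cv2.resize(d["img"][y:y+h,x:x+w,::-1],None,fx=k,fy=k,interpolation=2))
a=cv2.resize(T["img"][225:315,185:285,::-1],None,fx=4,fy=4,interpolation=2);b=cv2.resize(T["img"][225:315,325:425,::-1],None,fx=4,fy=4,interpolation=2)
cv2.imwrite("pics/crop.png",np.hstack([a,b]))
E
```

```text
orange [372 254  32  32 720]
orange [307 133  24  36 342]
((387.3782653808594, 269.3793640136719), (31.516828536987305, 32.0719108581543), 154.38304138183594)
line 387.9795918367347 269.3061224489796 49
[502.89657217 -15.77786997 180.        ]
tray [553.31961474 375.2746116   28.        ]
tray [567.30229308 195.89219834  28.        ]
tray [440.90107058 186.12726045  28.        ]
tray [426.89214717 360.23906775  28.        ]
plate [569.35344689   0.87374667   5.        ]
plate [473.3660468   47.05380927   5.        ]
plate [436.16494124 -50.99464196   5.        ]
wash [681.66705533 225.36643662 180.        ]
drop [662.26255494 375.54576688  70.        ] [677.1805911 336.7935258  70.       ]
```

View pics/crop.png

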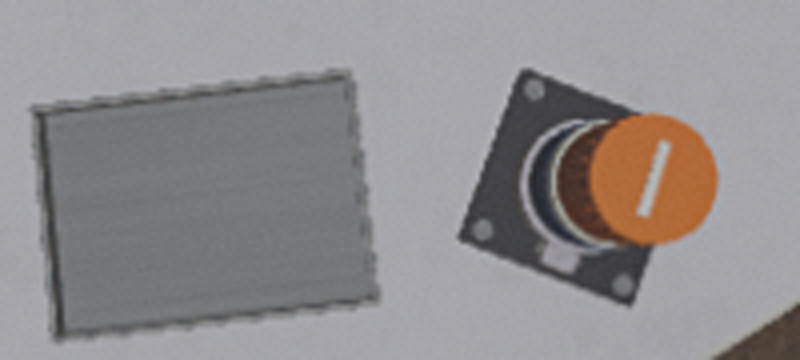

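The crop shows the cap's bright top face centred at crop (654,179), which is image (388.5,269.7). The plate corners are at (356,242.5), (340,285) and (383,301), and the tray outline is clean.

Run:
```python
from h import *
T=pickle.load(open("pics/top0.pkl","rb"));S=pickle.load(open("pics/side0.pkl","rb"))
print(plane(T,(388.5,269.7),180),plane(T,(369.6,271.9),4), plane(T,(369.6,271.9),10))
m,s=orange(S);ys,xs=np.nonzero(m);print("side mid rows",[ (y,xs[ys==y].min(),xs[ys==y].max()) for y in range(133,168,6)])
for X in [(502,-16,180),(502,-46,180),(502,14,180),(472,-16,180),(532,-16,180),(502,-16,100)]:print(X,proj(S,X),proj(T,X))
# side tray corners
for X in [(497,279,4),(561,282,28)]:print(proj(S,X),proj(T,X))
togo((502,-16,235))
```

```text
[502.15651197 -16.72039443 180.        ] [501.57051715 -18.71222158   4.        ] [501.47293328 -17.43768871  10.        ]
side mid rows [(133, np.int64(312), np.int64(325)), (139, np.int64(307), np.int64(329)), (145, np.int64(324), np.int64(328)), (151, np.int64(324), np.int64(328)), (157, np.int64(322), np.int64(328)), (163, np.int64(322), np.int64(327))]
(502, -16, 180) [318.3403045  137.31092178] [388.1188263  269.79187037]
(502, -46, 180) [317.18826259 131.93286559] [404.09089118 269.50442817]
(502, 14, 180) [319.55055723 142.96660992] [372.04627738 270.06291246]
(472, -16, 180) [330.29253291 136.99006193] [388.79339846 286.18372556]
(532, -16, 180) [306.37803999 137.63850999] [387.41659364 253.53933087]
(502, -16, 100) [317.24783478 164.72823201] [378.18020319 270.77164657]
[330.91895916 273.44160533] [237.36858741 275.50684257]
[301.62496013 267.57212179] [235.03711357 246.20921921]
pos [ 221.  -530.4  230.5] rpy [-3.14  -0.     0.395] tool d [ 457.2 -366.7   -3.8]
```

```bash
R='[[28,-22.5,-2,0,0,0],[28,-22.5,0,0,0,0],[28,-22.5,0,0,0,0],[28,-22.5,0,0,0,0]]'
python3 shift.py '[[28,-22.5,-2,0,0,0],[28,-22.5,-1,0,0,0],[28,-22.5,0,0,0,0],[28,-22.5,0,0,0,0]]' 85
python3 shift.py '[[28,-22.5,0,0,0,0],[28,-22.5,0,0,0,0],[28,-22.5,0,0,0,0],[28,-22.5,0,0,0,0]]'
python3 shift.py '[[28,-22.5,0,0,0,0],[28,-22.5,0,0,0,0],[28,-22.5,0,0,0,0],[28,-22.5,0,0,0,0]]'
python3 shift.py '[[28,-22.5,0,0,0,0],[28,-22.5,0,0,0,0],[28,-22.5,0,0,0,0]]'
python3 shift.py '[[0,0,0,0,0,-0.12],[0,0,0,0,0,-0.12],[0,0,0,0,0,-0.12],[0,0,0,0,0,-0.12],[0,0,0,0,0,-0.12]]'
python3 shift.py '[[0,0,0,0,0,-0.12],[0,0,0,0,0,-0.12],[0,0,0,0,0,-0.12],[0,0,0,0,0,-0.12],[0,0,0,0,0,0]]'
python3 -c "
from h import *
togo((502,-17,235));print(read_state()['joint_positions'].round(3))
d=viewer.get_image('wrist');cv2.imwrite('pics/w1.png',d['img'][:,:,::-1]);pickle.dump(d,open('pics/w1.pkl','wb'));print(proj(d,(502,-17,180)))"
```

```text
t: 0.43
position: [290.2, -403.1, 233.9]
eef_rot: [-3.141, -0.0, 0.394]
force: [0.6, 0.4, -0.1]
gripper_width: 84.9
gripper_force: 0.0
t: 0.77
position: [358.9, -276.7, 234.1]
eef_rot: [-3.141, 0.0, 0.394]
force: [0.8, -0.6, -0.4]
gripper_width: 85.1
gripper_force: 0.0
t: 1.1
position: [427.7, -150.6, 234.1]
eef_rot: [-3.141, 0.0, 0.395]
force: [0.0, -0.4, -0.5]
gripper_width: 84.8
gripper_force: 0.0
t: 1.35
position: [479.3, -55.9, 234.1]
eef_rot: [-3.142, 0.0, 0.395]
force: [1.8, 0.2, -0.2]
gripper_width: 84.8
gripper_force: 0.0
t: 1.77
position: [478.8, -57.4, 233.9]
eef_rot: [-3.141, 0.0, 1.001]
force: [0.5, 0.4, 0.1]
gripper_width: 84.8
gripper_force: 0.0
t: 2.18
position: [478.7, -57.6, 233.9]
eef_rot: [-3.141, 0.0, 1.477]
force: [-0.8, -0.3, 0.1]
gripper_width: 85.2
gripper_force: 0.0
pos [478.7 -57.6 233.9] rpy [-3.141  0.     1.477] tool d [42.7 19.3 -1.1]
[-0.144  0.172  1.761 -0.     1.21  -0.05 ]
[316.30429856 151.69094602]
```

View pics/w1.png

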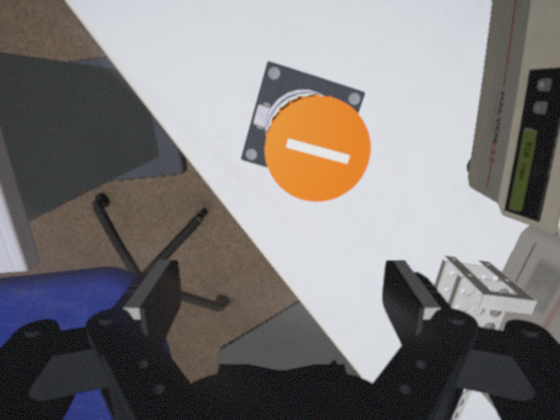

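The wrist view shows the cap's top face centred at about (318,148.5) with its line in the middle, where (316,152) was predicted. That confirms the position.

```bash
python3 -c "
from h import *
d=pickle.load(open('pics/w1.pkl','rb'));m,s=orange(d,18);c,r=cv2.minEnclosingCircle(cv2.findContours(m,0,2)[0][0]);print(s,c,r,plane(d,c,180))"
python3 shift.py '[[22,9.5,0,0,0,0],[22,9.5,0,0,0,0],[0,0,0,0,0,0]]'
python3 -c "
from h import *
togo((502,-16,141));d=viewer.get_image('wrist');m,s=orange(d,18);c,r=cv2.minEnclosingCircle(cv2.findContours(m,0,2)[0][0]);print(s,c,r,plane(d,c,180))"
```

```text
[ 264   95  106  106 7914] (316.6668395996094, 147.20574951171875) 53.00022506713867 [502.37347334 -14.49219718 180.        ]
t: 2.48
position: [503.7, -13.3, 234.1]
eef_rot: [3.141, -0.002, 1.474]
force: [-0.3, -0.3, 0.2]
gripper_width: 85.2
gripper_force: 0.0
pos [503.7 -13.3 234.1] rpy [ 3.141e+00 -2.000e-03  1.474e+00] tool d [-3.  -1.6 93.1]
[ 232  168   98  104 6697] (278.93853759765625, 217.60992431640625) 54.24440002441406 [502.35635292  -9.82698498 180.        ]
```

```bash
python3 shift.py '[[-2.2,-1.5,20,0,0,0],[0,0,25,0,0,0],[0,0,25,0,0,0],[0,0,15,0,0,0],[0,0,8,0,0,0]]'
python3 shift.py '[[0,0,0,0,0,0],[0,0,0,0,0,0],[0,0,0,0,0,0],[0,0,0,0,0,0],[0,0,0,0,0,0]]' 50 25
python3 shift.py '[[0,0,0,0,0,0],[0,0,0,0,0,0],[0,0,0,0,0,0],[0,0,0,0,0,0],[0,0,0,0,0,0]]'
python3 -c "
from h import *
s=read_state();print(s)"
```

```text
t: 2.95
position: [498.6, -18.3, 139.1]
eef_rot: [-3.137, 0.001, 1.473]
force: [-0.4, -0.5, -0.2]
gripper_width: 85.2
gripper_force: 0.0
t: 3.37
position: [501.0, -17.9, 142.2]
eef_rot: [3.14, 0.0, 1.475]
force: [0.0, -0.0, 1.2]
gripper_width: 60.8
gripper_force: 27.4
t: 3.78
position: [501.0, -17.9, 142.2]
eef_rot: [3.14, 0.0, 1.475]
force: [-0.2, -0.1, 5.8]
gripper_width: 61.2
gripper_force: 27.7
{'t': 3.7833, 'joint_positions': array([-5.84528868e-02,  2.81983748e-01,  1.86480504e+00, -2.61818764e-04,
        9.93060411e-01,  3.77120397e-02]), 'dq': array([-0.00018412,  0.00073887,  0.00141768,  0.00062915,  0.00034878,
       -0.00047438]), 'joint_efforts': array([ 2.54985094e-01, -3.34453332e+01, -1.85921055e+01,  8.82752775e-02,
       -1.98217719e-01, -2.61408632e-02]), 'position': array([501.03420431, -17.87055312, 142.16720809]), 'eef_rot': array([3.13984218e+00, 1.53685825e-04, 1.47477406e+00]), 'force': array([-0.16427213, -0.06056704,  5.82694305]), 'torque': array([-0.02852589,  0.13173922,  0.00352878]), 'gripper_force': 27.724844366312027, 'gripper_width': 61.22201521814431}
```

```bash
cat > q.py <<'E'
from h import *
s=read_state();print("yaw",s["eef_rot"].round(3)[2],"F",s["force"].round(1),"tau",s["torque"].round(3),"w",s["gripper_width"].round(1),"j6",s["joint_positions"][5].round(3),"z",s["position"].round(1))
E
python3 shift.py '[[0,0,0,0,0,-0.03],[0,0,0,0,0,-0.03],[0,0,0,0,0,0]]' - 40 >/dev/null; python3 q.py
python3 shift.py '[[0,0,0,0,0,-0.03],[0,0,0,0,0,-0.03],[0,0,0,0,0,0]]' >/dev/null; python3 q.py
```

```text
Traceback (most recent call last):
  File "q.py", line 2, in <module>
    s=read_state();print("yaw",s["eef_rot"].round(3)[2],"F",s["force"].round(1),"tau",s["torque"].round(3),"w",s["gripper_width"].round(1),"j6",s["joint_positions"][5].round(3),"z",s["position"].round(1))
                                                                                                                     ^^^^^^^^^^^^^^^^^^^^^^^^
AttributeError: 'float' object has no attribute 'round'
Traceback (most recent call last):
  File "q.py", line 2, in <module>
    s=read_state();print("yaw",s["eef_rot"].round(3)[2],"F",s["force"].round(1),"tau",s["torque"].round(3),"w",s["gripper_width"].round(1),"j6",s["joint_positions"][5].round(3),"z",s["position"].round(1))
                                                                                                                     ^^^^^^^^^^^^^^^^^^^^^^^^
AttributeError: 'float' object has no attribute 'round'
```

```bash
sed -i 's/s\["gripper_width"\].round(1)/s["gripper_width"]/' q.py; python3 q.py
python3 shift.py '[[0,0,0,0,0,-0.03],[0,0,0,0,0,-0.03],[0,0,0,0,0,0]]' >/dev/null; python3 q.py
```

```text
yaw 1.596 F [-0.1  0.2  5.7] tau [0.046 0.11  0.103] w 60.46906507098559 j6 -0.083 z [501.3 -17.7 142.3]
yaw 1.656 F [ 0.2 -2.6  6.4] tau [-0.473  0.119  0.005] w 60.695830755564856 j6 -0.143 z [501.4 -18.5 142.3]
```

```bash
for i in 1; do python3 shift.py '[[0,0,0,0,0,-0.03],[0,0,0,0,0,-0.03],[0,0,0,0,0,0]]' >/dev/null; python3 q.py
python3 shift.py '[[0,0,0,0,0,-0.03],[0,0,0,0,0,-0.03],[0,0,0,0,0,0]]' >/dev/null; python3 q.py; done
```

```text
yaw 1.716 F [ 1.4 -6.3  6.5] tau [-0.932  0.079 -0.13 ] w 60.04212894422667 j6 -0.203 z [501.6 -19.4 142.4]
yaw 1.776 F [-0.4 -8.7  7.1] tau [-1.463  0.096 -0.24 ] w 60.29830150099012 j6 -0.263 z [501.8 -20.3 142.6]
```

```bash
cat > line.py <<'E'
from h import *
import sys
def ang(d):
    m,s=orange(d,18); M=cv2.morphologyEx(m,cv2.MORPH_CLOSE,np.ones((25,25)))
    M=cv2.drawContours(np.zeros_like(m),[cv2.convexHull(max(cv2.findContours(m,0,2)[0],key=cv2.contourArea))],-1,1,-1)
    M=cv2.erode(M,np.ones((9,9)))
    w=(d["img"].min(2)>120)&(M>0)
    ys,xs=np.nonzero(w); return cv2.minAreaRect(np.c_[xs,ys].astype(np.float32)),len(xs),s
print("w1",ang(pickle.load(open('pics/w1.pkl','rb'))))
d=viewer.get_image('wrist');print("now",ang(d));cv2.imwrite("pics/w_now.png",d["img"][:,:,::-1])
E
python3 line.py
```

```text
w1 (((317.29229736328125, 150.76153564453125), (64.989990234375, 10.612401008605957), 15.255120277404785), 681, array([ 264,   95,  106,  106, 7914], dtype=int32))
now (((281.0905456542969, 309.60052490234375), (104.52191925048828, 13.848697662353516), 12.771242141723633), 1423, array([  195,   179,   174,   192, 20197], dtype=int32))
```

View pics/w_now.png

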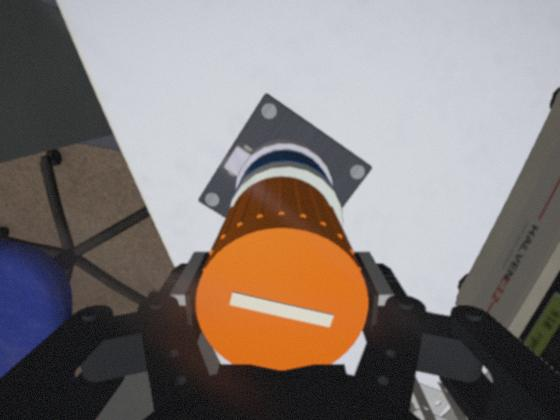

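The cap's line in the picture runs from about (232,298) to (332,322). It keeps nearly the same angle relative to the hand, so the cap has turned along with it. I'll work out the true angle on the plane z = 180.

```bash
cat >> line.py <<'E'
def wang(d):
    b=cv2.boxPoints(ang(d)[0]); e=sorted([(b[i]+b[(i+1)%4])/2 for i in range(4)],key=lambda p:p[0])
    a,c=plane(d,e[0],180),plane(d,e[-1],180); v=c-a; return np.arctan2(v[1],v[0]).round(3),((a+c)/2).round(1),np.linalg.norm(v).round(1)
print(wang(pickle.load(open('pics/w1.pkl','rb'))),wang(d))
print(wang(pickle.load(open('pics/w1.pkl','rb')))[0]-wang(d)[0])
E
python3 line.py; python3 q.py
```

```text
w1 (((317.29229736328125, 150.76153564453125), (64.989990234375, 10.612401008605957), 15.255120277404785), 681, array([ 264,   95,  106,  106, 7914], dtype=int32))
now (((281.130615234375, 309.629638671875), (104.43089294433594, 13.809687614440918), 12.771242141723633), 1422, array([  195,   178,   174,   193, 20338], dtype=int32))
(np.float64(-0.357), array([502.7, -16.6, 180. ]), np.float64(36.9)) (np.float64(-0.056), array([501.1, -18.8, 180. ]), np.float64(36.8))
-0.301
yaw 1.776 F [ 0.5 -9.1  7. ] tau [-1.427  0.138 -0.236] w 60.65627361600234 j6 -0.262 z [501.8 -20.3 142.6]
```

The lateral force and moment grew together, and the cap is pivoting about a point 15 mm off its axis. That means it met the stop about 0.15 rad in. I'll turn the other way.

```bash
python3 shift.py '[[0,0,0,0,0,0.06],[0,0,0,0,0,0.06],[0,0,0,0,0,0.06],[0,0,0,0,0,0]]' >/dev/null; python3 q.py
python3 shift.py '[[0,0,0,0,0,0.06],[0,0,0,0,0,0.06],[0,0,0,0,0,0]]' >/dev/null; python3 q.py
python3 shift.py '[[0,0,0,0,0,0.06],[0,0,0,0,0,0.06],[0,0,0,0,0,0]]' >/dev/null; python3 q.py
python3 shift.py '[[0,0,0,0,0,0.06],[0,0,0,0,0,0.06],[0,0,0,0,0,0]]' >/dev/null; python3 q.py
```

```text
yaw 1.593 F [-0.  -0.8  6.3] tau [-0.113  0.103 -0.064] w 60.37611572273353 j6 -0.08 z [501.2 -18.  142.3]
yaw 1.473 F [ 0.2 -0.7  7. ] tau [-0.025  0.183 -0.054] w 60.534863846677 j6 0.04 z [501.2 -17.8 142.3]
yaw 1.353 F [ 0.5 -0.7  6.5] tau [ 0.01   0.212 -0.124] w 60.630980882596305 j6 0.16 z [501.2 -17.8 142.3]
yaw 1.233 F [-0.7 -0.6  6.2] tau [ 0.049  0.092 -0.082] w 60.680817500370686 j6 0.28 z [501.3 -17.8 142.3]
```

```bash
python3 shift.py '[[0,0,0,0,0,0.08],[0,0,0,0,0,0.08],[0,0,0,0,0,0.08],[0,0,0,0,0,0.08],[0,0,0,0,0,0]]' >/dev/null; python3 q.py
python3 shift.py '[[0,0,0,0,0,0.08],[0,0,0,0,0,0.08],[0,0,0,0,0,0.08],[0,0,0,0,0,0.08],[0,0,0,0,0,0]]' >/dev/null; python3 q.py
python3 shift.py '[[0,0,0,0,0,0.08],[0,0,0,0,0,0.08],[0,0,0,0,0,0.08],[0,0,0,0,0,0.08],[0,0,0,0,0,0]]' >/dev/null; python3 q.py; python3 line.py | tail -2
```

```text
yaw 0.912 F [0.6 0.  6.1] tau [ 0.101  0.067 -0.095] w 60.477051744677375 j6 0.6 z [501.3 -17.7 142.3]
yaw 0.592 F [-1.2  0.4  5.6] tau [ 0.057  0.008 -0.072] w 60.786186471714565 j6 0.92 z [501.3 -17.7 142.3]
yaw 0.272 F [ 1.2 -0.5  5. ] tau [-0.044  0.018 -0.136] w 60.437302613824926 j6 1.24 z [501.4 -17.8 142.3]
(np.float64(-0.357), array([502.7, -16.6, 180. ]), np.float64(36.9)) (np.float64(-1.557), array([502.8, -17.9, 180. ]), np.float64(36.7))
1.2
```

Clockwise, the cap turned freely through 1.2 rad. I'll lift it gently.

```bash
python3 shift.py '[[0,0,-3,0,0,0],[0,0,-4,0,0,0],[0,0,-4,0,0,0],[0,0,0,0,0,0]]' >/dev/null; python3 q.py
python3 shift.py '[[0,0,-12,0,0,0],[0,0,-12,0,0,0],[0,0,-12,0,0,0],[0,0,-12,0,0,0],[0,0,0,0,0,0]]' >/dev/null; python3 q.py
```

```text
yaw 0.275 F [ 0.1 -0.4 -0.1] tau [-0.019  0.006  0.013] w 60.85931985744972 j6 1.238 z [500.8 -17.8 152.9]
yaw 0.275 F [-0.1  0.6 -1.2] tau [ 0.025  0.011 -0.011] w 60.828070993569526 j6 1.238 z [501.8 -17.8 202.4]
```

```bash
python3 shift.py '[[0,0,-12,0,0,0],[0,0,-12,0,0,0],[0,0,0,0,0,0],[0,0,0,0,0,0],[0,0,0,0,0,0]]' >/dev/null; python3 q.py; python3 -c "
from h import *
togo((498,279,120));togo((498,279,46))"
```

```text
yaw 0.275 F [-0.1 -0.7 -1.7] tau [-0.022 -0.033  0.001] w 60.48130966804257 j6 1.238 z [499.9 -17.7 223.2]
pos [499.9 -17.7 223.2] rpy [-3.141e+00  2.000e-03  2.750e-01] tool d [  78.9 -286.1  103.2]
pos [499.9 -17.7 223.2] rpy [-3.141e+00  2.000e-03  2.750e-01] tool d [  79.  -286.   177.2]
```

```bash
python3 shift.py '[[3,-12,0,0,0,0],[6,-22,0,0,0,0],[6,-22,0,0,0,0],[6,-22,0,0,0,0],[6,-22,0,0,0,0]]' >/dev/null
python3 shift.py '[[6,-22,0,0,0,0],[6,-22,0,0,0,0],[6,-22,0,0,0,0],[6,-22,0,0,0,0],[6,-22,0,0,0,0]]' >/dev/null
python3 shift.py '[[6,-22,10,0,0,0],[6,-22,20,0,0,0],[6,-22,20,0,0,0],[4,-10,20,0,0,0],[0,0,20,0,0,0]]' >/dev/null
python3 shift.py '[[0,0,20,0,0,0],[0,0,10,0,0,0],[0,0,0,0,0,0],[0,0,0,0,0,0]]' >/dev/null
python3 q.py; python3 -c "
from h import *
togo((498,279,46))
for n in('wrist','top'):
    d=viewer.get_image(n);cv2.imwrite(f'pics/{n}2.png',d['img'][:,:,::-1]);pickle.dump(d,open(f'pics/{n}2.pkl','wb'))"
```

```text
yaw 0.275 F [0.8 0.1 0.1] tau [0.048 0.045 0.012] w 60.47189538835524 j6 1.786 z [498.6 279.2 103.9]
pos [498.6 279.2 103.9] rpy [3.141e+00 1.000e-03 2.750e-01] tool d [-0.5 -0.  57.9]
```

View pics/wrist2.png

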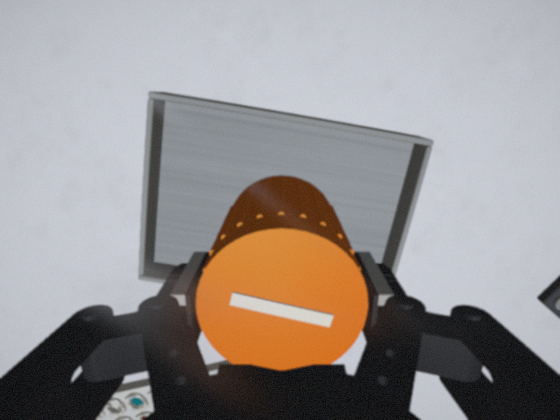

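The cap is held straight above the tray, whose far corners show at (150,93) and (431,141). I'll lower it until it touches.

```bash
python3 shift.py '[[0,0,14,0,0,0],[0,0,16,0,0,0],[0,0,14,0,0,0],[0,0,8,0,0,0],[0,0,0,0,0,0]]' >/dev/null; python3 q.py
python3 shift.py '[[0,0,1.5,0,0,0],[0,0,0,0,0,0]]' >/dev/null; python3 q.py
python3 shift.py '[[0,0,1.5,0,0,0],[0,0,0,0,0,0]]' >/dev/null; python3 q.py
python3 shift.py '[[0,0,1,0,0,0],[0,0,0,0,0,0]]' >/dev/null; python3 q.py
```

```text
yaw 0.274 F [ 0.5 -0.7 -0.6] tau [0.008 0.046 0.052] w 60.60085011611404 j6 1.786 z [498.5 278.6  51.7]
yaw 0.275 F [-0.2 -0.2 -0.6] tau [0.034 0.046 0.001] w 60.561331689313356 j6 1.786 z [499.6 279.2  51.7]
yaw 0.275 F [ 1.   0.2 -1. ] tau [ 0.022 -0.004  0.011] w 60.42252365523597 j6 1.786 z [499.3 279.1  49.9]
yaw 0.275 F [-0.6  0.1 -0.8] tau [ 0.042 -0.056  0.027] w 60.55076080434808 j6 1.786 z [499.  278.9  48.4]
```

```bash
python3 shift.py '[[0,0,1,0,0,0],[0,0,0,0,0,0]]' >/dev/null; python3 q.py
python3 shift.py '[[0,0,1,0,0,0],[0,0,0,0,0,0],[0,0,0,0,0,0]]' >/dev/null; python3 q.py
python3 shift.py '[[0,0,0.7,0,0,0],[0,0,0,0,0,0],[0,0,0,0,0,0]]' >/dev/null; python3 q.py
```

```text
yaw 0.275 F [ 0.2 -0.4  0. ] tau [-0.044  0.027 -0.006] w 60.590484044109346 j6 1.786 z [498.8 278.9  47.2]
yaw 0.275 F [ 0.2 -0.4  0.3] tau [ 0.029  0.018 -0.024] w 60.305002116047 j6 1.786 z [499.  279.   46.4]
yaw 0.275 F [-1.4 -0.5  5.7] tau [-0.112  0.167 -0.014] w 60.63910698159684 j6 1.786 z [499.  279.   46.4]
```

Contact: Fz is 5.7 N and z has stopped at 46.4. I'll release and go up.

```bash
python3 shift.py '[[0,0,0,0,0,0],[0,0,0,0,0,0],[0,0,0,0,0,0],[0,0,0,0,0,0],[0,0,0,0,0,0]]' 85 >/dev/null; python3 q.py
python3 shift.py '[[0,0,-2,0,0,0],[0,0,-10,0,0,0],[0,0,-20,0,0,0],[0,0,-30,0,0,0],[0,0,-30,0,0,0]]'>/dev/null; python3 q.py
python3 shift.py '[[0,0,-30,0,0,0],[0,0,-30,0,0,0],[0,0,0,0,0,0]]' 0 >/dev/null;  python3 q.py
python3 -c "
from h import *
togo((502,-16.5,200))
d=viewer.get_image('wrist');cv2.imwrite('pics/w3.png',d['img'][:,:,::-1])"
```

```text
yaw 0.275 F [ 0.3 -0.5  0.3] tau [-0.005 -0.003  0.024] w 84.82676255828379 j6 1.786 z [498.9 278.9  45.4]
yaw 0.275 F [ 0.6  1.4 -0.4] tau [-0.023  0.026  0.012] w 84.87026602369352 j6 1.786 z [498.4 278.7 138.7]
yaw 0.275 F [0.5 0.2 0.5] tau [ 0.043 -0.044 -0.034] w 50.835719044212745 j6 1.786 z [502.  280.6 205.1]
pos [502.  280.6 205.1] rpy [-3.139 -0.013  0.275] tool d [-80.6 286.    3.3]
```

View pics/w3.png

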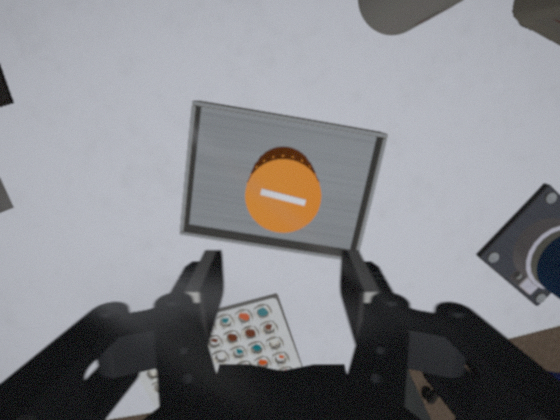

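The cap stands upright in the tray at (283,195). Next is the nozzle.

```bash
python3 shift.py '[[-6,22,0,0,0,0],[-6,22,0,0,0,0],[-6,22,0,0,0,0],[-6,22,0,0,0,0],[-6,22,0,0,0,0]]' >/dev/null
python3 shift.py '[[-6,22,0,0,0,0],[-6,22,0,0,0,0],[-6,22,0,0,0,0],[-6,22,0,0,0,0],[-6,22,0,0,0,0]]' >/dev/null
python3 shift.py '[[-6,22,0,0,0,0],[-6,22,0,0,0,0],[-6,22,0,0,0,0],[0,0,0,0,0,0],[0,0,0,0,0,0]]' >/dev/null;python3 q.py
python3 -c "
from h import *
togo((502,-16.5,168))
d=viewer.get_image('wrist');cv2.imwrite('pics/w4.png',d['img'][:,:,::-1]);print(proj(d,(502,-16.5,160)))
d=viewer.get_image('top');m,s=orange(d);print(s)"
```

```text
yaw 0.272 F [ 0.3  0.8 -0.5] tau [ 0.058 -0.021  0.017] w -0.02772240250105001 j6 1.239 z [500.8 -18.2 197. ]
pos [500.8 -18.2 197. ] rpy [-3.141e+00  1.000e-03  2.720e-01] tool d [ 1.6 -1.3 29. ]
[278.4617513  230.73441915]
[220 259  29  29 565]
```

View pics/w4.png

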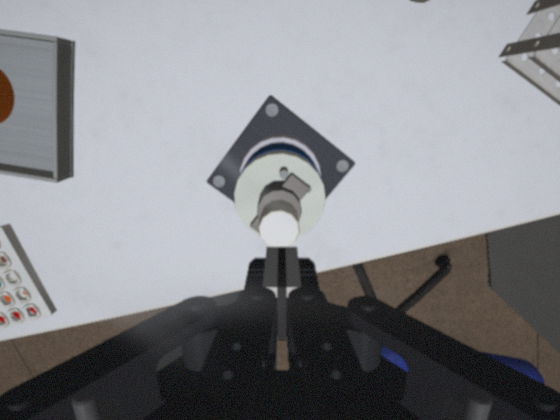

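The fingers are shut and the nozzle top shows at (279,228), where (278,231) was predicted, so they're aligned. I'll press.

```bash
python3 shift.py '[[1.6,-1.3,15,0,0,0],[0,0,14,0,0,0],[0,0,4,0,0,0],[0,0,0,0,0,0],[0,0,0,0,0,0]]' >/dev/null;python3 q.py
python3 shift.py '[[0,0,4,0,0,0],[0,0,3,0,0,0],[0,0,0,0,0,0],[0,0,0,0,0,0]]' >/dev/null;python3 q.py
python3 shift.py '[[0,0,3,0,0,0],[0,0,2,0,0,0],[0,0,0,0,0,0],[0,0,0,0,0,0]]' >/dev/null;python3 q.py
```

```text
yaw 0.276 F [0.  0.4 0.2] tau [ 0.052 -0.023 -0.009] w 0.33956284777644297 j6 1.242 z [502.7 -15.2 164.8]
yaw 0.275 F [0.1 1.4 2. ] tau [ 0.187 -0.109 -0.009] w -0.2040584942671779 j6 1.242 z [503.2 -15.7 158.1]
yaw 0.275 F [1.7 1.7 5.5] tau [ 0.259 -0.194 -0.02 ] w 0.1809515109821552 j6 1.242 z [503.3 -15.7 153. ]
```

```bash
python3 shift.py '[[0,0,1.5,0,0,0],[0,0,0,0,0,0],[0,0,0,0,0,0]]' >/dev/null;python3 q.py
python3 shift.py '[[0,0,-5,0,0,0],[0,0,-10,0,0,0],[0,0,-20,0,0,0],[0,0,-30,0,0,0],[0,0,0,0,0,0]]' >/dev/null
python3 shift.py '[[0,0,-10,0,0,0],[0,0,0,0,0,0],[0,0,0,0,0,0],[0,0,0,0,0,0],[0,0,0,0,0,0]]' >/dev/null;python3 q.py
python3 -c "
from h import *
print(read_state()['t'])
d=viewer.get_image('side');cv2.imwrite('pics/s5.png',d['img'][:,:,::-1])"
```

```text
yaw 0.275 F [0.2 1.8 7.1] tau [ 0.295 -0.055 -0.001] w -0.11205028558203327 j6 1.242 z [503.3 -15.7 152. ]
yaw 0.275 F [-1.   0.7  0.2] tau [-0.009 -0.061 -0.   ] w 0.07659978393455745 j6 1.242 z [501.9 -15.8 225.1]
16.6
```

View pics/s5.png

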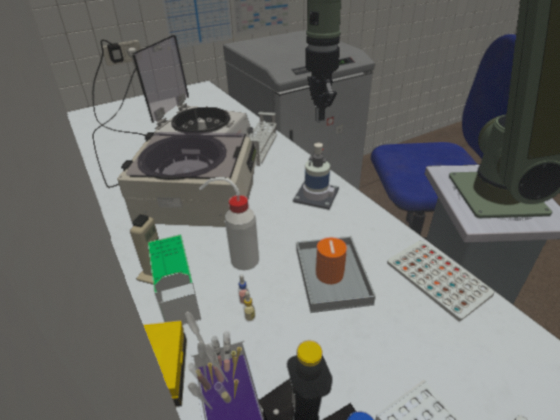

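The cap stands upright in the tray at (331,260), the nozzle is back up at (318,150), and the bottles haven't moved. The gripper is clear of everything.

```bash
python3 -c "
from bench import robot, viewer, read_state
print(robot.hand_in())"
```

```text
the job is handed in; nothing more can be done
None
```

The job is handed in at about 17 s, with no verdict shown: the cap came loose clockwise and stands upright in the tray, the nozzle was pressed about 8 mm and looks back up, and the bottles were not moved.

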